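Drop one chocolate ball into the mug and serve it on the coaster

ROBOT

A 7-joint arm with a two-finger parallel gripper is mounted at the origin on a cart in front of the work surface, level with it; the furniture and walls round the work are solid. World frame = base frame: x ahead of the robot, y to its left, z up, the work surface at z = 0. Lengths are in m, angles in rad, forces in N, time in s.
With the tool pointing down it reaches from about 0.4 to 0.9 m from the base axis. Payload 5.6 kg.
Tool frame: the origin (TCP) lies on the mounting face of the last link; the fingertips stand 190 mm ahead of it and the grasp point (between the pads) lies 171 mm ahead of it (manip.tips_ahead is the distance from the TCP to the fingertips, in m); z points along the fingers, y is the line along which they close (so a half turn about z gives the same grasp; the last joint's range is limited). The gripper opens to 92 mm and grips with 3 to 60 N. Pads are 20 mm wide; open, the fingers measure 128 mm over their backs; the gripper's body (75 mm by 189 mm) begins 69 mm behind the grasp point.
Start: joints at [-1.269, 0.468, -0.012, 1.603, 0.006, 1.071, -0.056], TCP at [0.22, 0.612, 0.405] pointing down, gripper open.
Joint ranges: [-2.53, 2.53], [-0.31, 2.02], [-1.57, 1.55], [0.28, 2.44], [-1.29, 4.43], [0.15, 1.84], [-2.92, 2.92]. Speed limits (rad/s): [2.57, 2.57, 3.14, 3.14, 3.14, 3.14, 3.14].

INTERFACE

Orientations are given as a unit quaternion [w, x, y, z].
In Python, from bench import manip gives the robot as it stands. The module is installed in compiled form; this text tells all that it offers.
- The arm moves only by the shell command python3 -m creep 'ROWS' [FORCE]. ROWS is JSON, one flat list of numbers, 5 for each row, row after row: the opening, from 0 (shut) to 1 (fully open), then the shift along the tool's x, y, z as a fraction of full scale, then the turn about the tool's z as a fraction of full scale. In form: [hand, tx, ty, tz, yaw, hand, tx, ty, tz, yaw, ...]. A call has 1 to 8 rows; each row shifts and turns the commanded pose from where the row before left it, along the tool's axes as they then stand; what a row does not reach is not made up. Full scale, the value 1, is 0.12 m for a shift and 90 degrees for a turn. A row lasts 1/8 s, in which the tool goes at most 62.5 mm and 10.7 degrees, less where a joint would pass 70% of its speed; a pose out of reach is approached as far as the arm can. A call with a number of a shift or a turn outside -1 to 1 is refused whole. A call with a gripper value outside its range is refused whole. The fingers move at their own pace and stop on an object; FORCE is the grip in N (left out, the last holds). Time passes only in rows, so rows that do not move let the fingers close. It gives the time, the measured TCP pose, the force, the opening and the grip force at its end, in the units of the state.
- manip.get_state(): the state, without advancing time (a new reading comes with each control period).
- manip.grab_frame(name): name is "side" or "top"; returns the picture (420x560x3 uint8, blue, green, red); there is no depth.
- manip.camera_model(name): a dict with "K" (3x3 intrinsics, pixels), "k1" (the pictures are not rectified: a ray, as slopes to the right and down, at radius r is drawn at 1 + k1 r^2 times it, then the intrinsics apply), "eye" and "attitude" of the camera in the world. Camera axes: x right, y down, z forward; pixel columns grow to the right and rows downward; lengths in m; the calibration is good to about 2 mm. A picture is of the moment at which its call begins. camera_model takes no time and is no camera call.
- manip.close_job(): hands the job in; it is judged then, once.
Trained networks look in the newest picture that a camera, given by its name, has taken for a name from the list of things; names that differ only in an ending like _2 or _b are one class to them, and where a whole thing is asked for, a point or a joint stands for the part that bears it (a point fixed in the world has none). Each returns a list of dicts, best first, with "confidence" (0 to 1); they miss things now and then, are a little off and sometimes report something else, mostly with a low value. They report only what shows in the picture. A call takes as long as a camera call.
- manip.spot_in(camera, name): "box" ([left, top, right, bottom] in pixels, round what is visible of it).
- manip.silhouettes(camera, name): "region" (420x560 bool, what is visible of it) and "box" ([left, top, right, bottom] in pixels, round what is visible of it).
- manip.mark_of(camera, name): "at" ([column, row] in pixels: a listed point, or the origin of a listed thing).
The state is a dict: "time": time; "qpos": joint angles; "qvel": joint speeds; "effort": joint torques, N m; "ee_pos": TCP position; "orientation": TCP orientation; "contact_force": force on the tool from outside, world axes, zero at the start; "moment": the same for the moment, N m; "opening": finger opening in m; "gripper_force": force on a finger pad.
Only numpy, scipy, OpenCV 4.12 (cv2) and the standard library are available. Lean on these libraries where they do the work, as an engineer would, in place of code of your own. Each camera call takes 0.05 s, during which the arm holds its last target. There are 200 camera calls.

TASK

Start a hot chocolate: stand the mug upright on the foot plate of the chocolate-ball dispenser, centred under its outlet, swing the lever all the way to its stop and let it spring back so that exactly one ball drops into the mug. Then set the mug, with the ball in it, upright in the middle of the cork coaster, and leave the other things on the counter as they are.

Things in the scene. Friction and masses are not known exactly. Their poses are not given: they have to be found in the camera images.
- dispenser: Countertop dispenser for drinking-chocolate balls, brushed metal, fixed. Origin on the counter below the outlet; x points to its back, y to its left, z up. Foot plate 10 mm thick: a disc of radius 85 mm about the origin with a black drip mat, and a tongue (y +-65) to x +145; column x +89 to +135, y +-40 mm. Each full swing of the lever drops one ball; the next loads as it springs back.
- outlet (a point): Lower end of the outlet spout under the head, 116 mm above the counter, on the axis along which a ball falls (bore 43 mm).
- magazine_top (a point): Top of the lid of the clear, 43 mm wide magazine tube that holds the balls; it rises from the head to 328 mm above the counter at x +26, y -45 mm of the dispenser.
- lever (a joint): Angle of the lever, rad: 0 at rest, 1.09 at its stop; it turns clockwise seen from above (from the dispenser's right to its front) about the upright axis at point lever_hinge. A spring drives it back to 0; about 2 N at the grip at rest, 5 N at the stop.
- lever_hinge (a point): Point on the lever's axis, 170 mm above the counter, x +52, y 0 mm of the dispenser; axes as the dispenser's, it does not turn. The dispenser's round head (pan, turning wheel, cap) has a radius of 90 mm about this axis and stands 126 to 189 mm above the counter, so its front is 38 mm in front of the outlet's axis.
- lever_grip (a point): Middle of the black upright grip at the lever's end, 170 mm above the counter, 155 mm from the axis. The grip is round, 24 mm wide, 140 to 200 mm above the counter; the lever's bar is 12 mm thick, at 151 mm. At rest it stands to the front right of the head (-120 degrees from the dispenser's x axis), at the stop straight in front of the head.
- mug: Empty white stoneware mug, 94 mm tall, 82 mm wide over the body, 0.25 kg. Origin at the centre of its underside, z up; its strap handle sticks out along -y from the body to y -75 mm, between z 14 and 82 mm, 12 mm wide across x; the upright part of the strap is 8 mm thick at y -71 mm. Inside 74 mm wide and 88 mm deep.
- mug_mouth (a point): Centre of the mug's mouth, on the axis of its body, 94 mm above its underside.
- mug_handle (a point): Point to pinch the mug's handle (across x), at x 0, y -67 mm, z 50 mm in the mug's frame.
- coaster: Round cork coaster, 120 mm wide, 8 mm thick, stuck to the counter; origin at the centre of its underside.
- ball_0: Brown chocolate ball, 34 mm across, origin at its centre; the lowest one, out of sight in the pocket of the wheel at the start, next to fall.
- ball_1: The ball that follows, lowest in the clear tube at the start; 34 mm, origin at its centre.
- sauce_bottle: Bystander: sauce bottle, 60 mm wide, 201 tall mm; origin at its underside
- pepper_mill: Bystander: wooden pepper mill, 58 mm wide, 160 tall mm; origin at its underside
- lemon: Bystander: lemon, 78x55x56 mm; origin at its underside
- lime: Bystander: lime, 53x46x48 mm; origin at its underside
- salt_jar: Bystander: jar with a white lid, 60 mm wide, 100 tall mm; origin at its underside
- teaspoon: Bystander: teaspoon, 132 mm long, 9 high mm; origin at its underside
- spice_jar: Bystander: spice jar with a green cap, 46 mm wide, 105 tall mm; origin at its underside

How it is judged:
On the way, in this order (a step that is already met when the one before it is completed fails the run):
1. the mug stands upright on the dispenser's foot plate, its axis within 22 mm of the outlet's (horizontal distance between mug_mouth and outlet below 0.022 m and angle between mug's own z axis and vertical below 0.09 rad and z of mug in the frame of dispenser between 0.006 and 0.015 m), for 0.3 s.
2. the lever is swung to its stop (beyond 1.04 rad) while the mug stands under the outlet (all of step 1 and value of joint lever above 1.04 rad).
3. the lever has sprung back (under 0.06 rad) and the ball lies in the mug (value of joint lever below 0.06 rad and z of ball_0 in the frame of mug between 0.01 and 0.08 m and horizontal distance between ball_0 and mug_mouth below 0.03 m), for 0.2 s.
4. the mug stands on the coaster with the ball in it (all of step 3 and horizontal distance between mug_mouth and coaster below 0.025 m and angle between mug's own z axis and vertical below 0.09 rad and z of mug in the frame of coaster between 0.004 and 0.013 m and linear speed of mug below 0.02 m/s and z of ball_1 in the frame of dispenser above 0.13 m), for 0.2 s.
At the end, for the whole second after the job is handed in: The mug stands at rest and upright (within 5 degrees) on the coaster, its axis within 25 mm of the coaster's centre, with the one ball in it; the lever is back at rest (under 0.06 rad) and the next ball is still in the dispenser (all of step 4); the robot touches nothing.
It fails at once if a bystander is shifted by more than 30 mm (distance of any of sauce_bottle, pepper_mill, lemon, lime, salt_jar, teaspoon, spice_jar from where it was at the start of the episode above 0.03 m).
It fails at once if a second ball leaves the dispenser (z of ball_1 in the frame of dispenser below 0.12 m).
It fails at once if the mug is tipped by more than about 35 degrees (angle between mug's own z axis and vertical above 0.61 rad).
It also fails if it takes over 72 s, if anything falls off the work surface, if the arm or the gripper's body presses on something with over 40 N, if the wrist force passes 120 N, or if a joint passes its speed limit or range.

## Working session

There is one attempt and no reset: what is moved stays moved. The work goes in short steps, Python scripts to look and compute and a shell command to move; the robot and the scene stay as the last step left them, time stands still between calls to the robot, and variables do not carry over. Pictures are saved under pics/ and viewed, at most 10 in all, crops included, and the job is handed in when it is done.

```bash
mkdir -p pics; cat > h.py <<'E'
import numpy as np, cv2
from scipy.spatial.transform import Rotation as R
from bench import manip
def cam(n):
    c=manip.camera_model(n); return c
def rot(a):
    a=np.array(a,float)
    return a if a.shape==(3,3) else R.from_quat(a[[1,2,3,0]]).as_matrix()
def ray(n,p):
    c=cam(n);K=np.array(c["K"]);d=np.array([(p[0]-K[0,2])/K[0,0],(p[1]-K[1,2])/K[1,1]])
    u=d.copy()
    for _ in range(30): u=d/(1+c["k1"]*(u@u))
    return np.array(c["eye"]),rot(c["attitude"])@np.array([u[0],u[1],1])
def onz(n,p,z):
    e,d=ray(n,p); return e+d*(z-e[2])/d[2]
def proj(n,P):
    c=cam(n);K=np.array(c["K"]);q=rot(c["attitude"]).T@(np.array(P)-c["eye"]);u=q[:2]/q[2]
    u=u*(1+c["k1"]*(u@u)); return [K[0,0]*u[0]+K[0,2],K[1,1]*u[1]+K[1,2]]
def tri(pa,pb,a="side",b="top"):
    e1,d1=ray(a,pa);e2,d2=ray(b,pb)
    A=np.stack([d1,-d2],1);s=np.linalg.lstsq(A,e2-e1,rcond=None)[0]
    return (e1+d1*s[0]+e2+d2*s[1])/2,np.linalg.norm(e1+d1*s[0]-e2-d2*s[1])
E
python3 - <<'E'
from h import *
np.set_printoptions(precision=3,suppress=True)
for n in("side","top"):
    cv2.imwrite(f"pics/{n}0.png",manip.grab_frame(n)); c=cam(n);print(n,c["eye"],c["attitude"],c["k1"],c["K"])
Z=dict(outlet=.116,magazine_top=.328,lever_hinge=.17,lever_grip=.17,mug=0,mug_mouth=.094,mug_handle=.05,coaster=0,dispenser=0,sauce_bottle=0,pepper_mill=0,lemon=0,lime=0,salt_jar=0,teaspoon=0,spice_jar=0)
for k,z in Z.items():
    o={}
    for n in("side","top"):
        m=manip.mark_of(n,k)
        if m: o[n]=m[0]["at"];print(k,n,np.round(m[0]["at"]),round(m[0]["confidence"],2),onz(n,m[0]["at"],z),len(m))
    if len(o)==2: print("   tri",*tri(o["side"],o["top"]))
s=manip.get_state();print(s["time"],s["ee_pos"],s["orientation"],s["opening"])
E
```

```text
side [0.493 1.138 1.215] [ 0.009  0.002  0.915 -0.402] -0.08293203222180677 [[435.805   0.    277.9  ]
 [  0.    435.805 208.39 ]
 [  0.      0.      1.   ]]
top [0.232 0.026 1.54 ] [-0.075  0.709 -0.697  0.076] 0.008387729176267579 [[474.921   0.    283.54 ]
 [  0.    474.921 215.724]
 [  0.      0.      1.   ]]
outlet side [266. 197.] 0.71 [ 0.562 -0.126  0.116] 1
outlet top [335. 213.] 0.86 [ 0.553 -0.131  0.116] 1
   tri [ 0.559 -0.132  0.109] 0.008318472904258111
magazine_top side [267. 141.] 0.58 [ 0.555 -0.189  0.328] 1
magazine_top top [408. 264.] 0.52 [ 0.377 -0.293  0.328] 1
   tri [ 0.476 -0.327  0.223] 0.17176167765477215
lever_hinge side [254. 182.] 0.94 [ 0.608 -0.146  0.17 ] 1
lever_hinge top [345. 194.] 0.83 [ 0.601 -0.154  0.17 ] 1
   tri [ 0.606 -0.156  0.161] 0.005505882530736224
lever_grip side [292. 172.] 0.54 [ 0.462 -0.211  0.17 ] 1
lever_grip top [366. 241.] 0.61 [ 0.459 -0.216  0.17 ] 1
   tri [ 0.461 -0.217  0.165] 0.0022346192641110978
mug side [270. 318.] 0.85 [0.543 0.343 0.   ] 1
mug top [186. 224.] 0.75 [0.533 0.348 0.   ] 2
   tri [0.538 0.346 0.003] 0
[... 1015 characters left out ...]
217943624291
lime side [298. 180.] 0.42 [ 0.432 -0.372  0.   ] 1
lime top [408. 267.] 0.73 [ 0.406 -0.38   0.   ] 2
   tri [ 0.42  -0.386 -0.015] 0.023194128736855432
salt_jar side [268. 288.] 0.66 [0.551 0.221 0.   ] 1
salt_jar top [225. 219.] 0.77 [0.552 0.221 0.   ] 1
   tri [ 0.552  0.221 -0.   ] 0.0006543967966063909
teaspoon side [266. 288.] 0.72 [0.558 0.22  0.   ] 3
teaspoon top [150. 236.] 0.55 [0.49  0.462 0.   ] 1
   tri [0.5   0.396 0.221] 0.09271223251141636
spice_jar side [264. 345.] 0.58 [0.561 0.44  0.   ] 1
spice_jar top [159. 213.] 0.55 [0.569 0.439 0.   ] 2
   tri [0.565 0.439 0.001] 0.007423994617550356
1.7 [0.22  0.612 0.405] [0.    0.172 0.985 0.   ] 0.09188643180917018
```

View pics/side0.png

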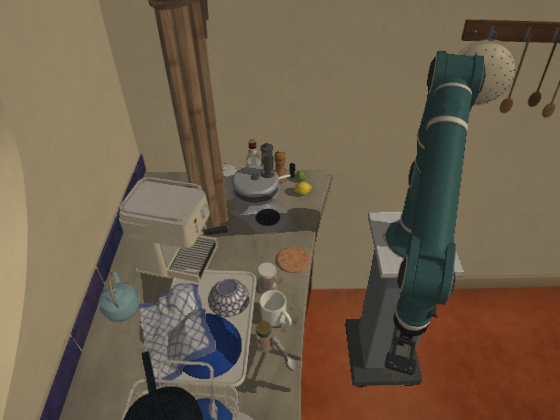

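View pics/top0.png

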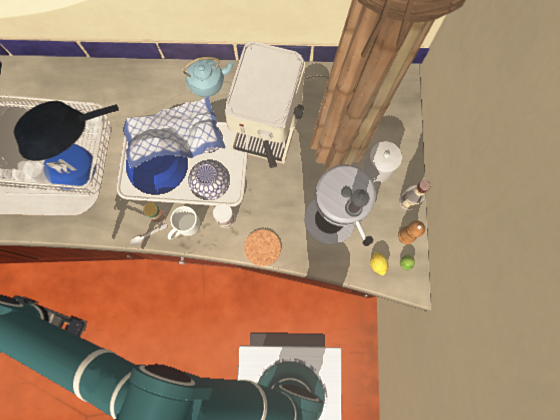

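The top view shows the mug at (183,220) with its handle toward lower left, salt jar at (223,215), spice jar at (151,210), coaster at (263,247), dispenser head at (345,194) and lever grip at (367,241). A wooden post stands behind the dispenser. I'll refine the poses by fitting the known shapes to the silhouettes.

```bash
cat > fit.py <<'E'
from h import *
from scipy.optimize import minimize
def cyl(x,y,r,z0,z1,n=28):
    t=np.linspace(0,2*np.pi,n);return np.array([[x+r*np.cos(a),y+r*np.sin(a),z] for a in t for z in(z0,z1)])
def box(x0,x1,y0,y1,z0,z1): return np.array([[x,y,z] for x in(x0,x1) for y in(y0,y1) for z in(z0,z1)])/1000
def lev(a):
    d=np.array([np.cos(a),np.sin(a)]);g=np.array([.052,0])+.155*d
    return [cyl(*g,.012,.14,.2)]
M=dict(coaster=[cyl(0,0,.06,0,.008)],
 mug=[cyl(0,0,.041,0,.094),box(-6,6,-75,-67,14,82),box(-6,6,-75,-35,74,82),box(-6,6,-75,-35,14,22)],
 dispenser=[cyl(0,0,.085,0,.01),box(0,145,-65,65,0,10),box(89,135,-40,40,0,130),cyl(.052,0,.09,.126,.189),cyl(.026,-.045,.0215,.189,.328),
   np.vstack([cyl(.052,0,.006,.145,.157),cyl(.052-.0775,-.134,.006,.145,.157)])]+lev(np.radians(-120)))
S=4
def render(n,name,p):
    c,s=np.cos(p[2]),np.sin(p[2]);m=np.zeros((420*S,560*S),np.uint8)
    for P in M[name]:
        Q=P.copy();Q[:,0]=p[0]+c*P[:,0]-s*P[:,1];Q[:,1]=p[1]+s*P[:,0]+c*P[:,1];Q[:,2]+=(p[3] if len(p)>3 else 0)
        px=np.array([proj(n,q) for q in Q]);h=cv2.convexHull(np.round((px+.5)*S-.5).astype(np.int32));cv2.fillConvexPoly(m,h,1)
    return cv2.resize(m.astype(np.float32),(560,420),interpolation=cv2.INTER_AREA)
def iou(n,name,p,reg):
    m=render(n,name,p);r=reg.astype(float);return np.minimum(m,r).sum()/np.maximum(m,r).sum()
def fit(name,p0,regs,z=0,yaw=True):
    def f(v): return -sum(iou(n,name,[v[0],v[1],v[2] if yaw else 0,z],r) for n,r in regs.items())
    p0=np.array(p0,float);sx=np.vstack([p0,p0+[.012,0,0],p0+[0,.012,0],p0+[0,0,.25]])
    o=minimize(f,p0,method="Nelder-Mead",options=dict(initial_simplex=sx,maxiter=120,xatol=3e-4,fatol=1e-4))
    return o.x,{n:round(iou(n,name,[*o.x[:2],o.x[2] if yaw else 0,z],r),3) for n,r in regs.items()}
E
python3 - <<'E'
from fit import *
np.set_printoptions(precision=4,suppress=True)
for name,p0,yaw in(("coaster",[.453,.09,0],False),("mug",[.535,.342,141/57.3+np.pi/2],True),("dispenser",[.558,-.13,-.47],True)):
    regs={}
    for n in("side","top"):
        s=manip.silhouettes(n,name)
        if s: regs[n]=s[0]["region"];print(name,n,s[0]["confidence"],regs[n].sum(),s[0]["box"])
    print("both",*fit(name,p0,regs,yaw=yaw))
    for n in regs: print(n,*fit(name,p0,{n:regs[n]},yaw=yaw))
E
```

```text
coaster side 0.89 684 [282.7, 245.4, 307.3, 270.6]
coaster top 0.69 1073 [242.6, 228.6, 285.2, 263.9]Traceback (most recent call last):
  File "<stdin>", line 8, in <module>
  File "fit.py", line 25, in fit
    o=minimize(f,p0,method="Nelder-Mead",options=dict(initial_simplex=sx,maxiter=120,xatol=3e-4,fatol=1e-4))
    res = _minimize_neldermead(fun, x0, args, callback, bounds=bounds,
                               **options)
    fxr = func(xr)
    fx = function(np.copy(x), *(wrapper_args + args))
  File "fit.py", line 23, in f
    def f(v): return -sum(iou(n,name,[v[0],v[1],v[2] if yaw else 0,z],r) for n,r in regs.items())
                      ~~~^^^^^^^^^^^^^^^^^^^^^^^^^^^^^^^^^^^^^^^^^^^^^^^^^^^^^^^^^^^^^^^^^^^^^^^^
  File "fit.py", line 23, in <genexpr>
    def f(v): return -sum(iou(n,name,[v[0],v[1],v[2] if yaw else 0,z],r) for n,r in regs.items())
                          ~~~^^^^^^^^^^^^^^^^^^^^^^^^^^^^^^^^^^^^^^^^^^^
  File "fit.py", line 21, in iou
    m=render(n,name,p);r=reg.astype(float);return np.minimum(m,r).sum()/np.maximum(m,r).sum()
  File "fit.py", line 18, in render
    px=np.array([proj(n,q) for q in Q]);h=cv2.convexHull(np.round((px+.5)*S-.5).astype(np.int32));cv2.fillConvexPoly(m,h,1)
                 ~~~~^^^^^
  File "h.py", line 17, in proj
    c=cam(n);K=np.array(c["K"]);q=rot(c["attitude"]).T@(np.array(P)-c["eye"]);u=q[:2]/q[2]
  File "h.py", line 5, in cam
    c=manip.camera_model(n); return c
ValueError: time passes only in moves, steps and waits
```

```bash
sed -i 's/^def cam(n):/import functools\n@functools.lru_cache\ndef cam(n):/' h.py
python3 - <<'E'
from fit import *
np.set_printoptions(precision=4,suppress=True)
for name,p0,yaw in(("coaster",[.453,.09,0],False),("mug",[.535,.342,141/57.3+np.pi/2],True),("dispenser",[.558,-.13,-.47],True)):
    regs={}
    for n in("side","top"):
        s=manip.silhouettes(n,name)
        if s: regs[n]=s[0]["region"];print(name,n,s[0]["confidence"],regs[n].sum(),np.round(s[0]["box"]))
    np.savez(f"{name}.npz",**regs)
    print("both",*fit(name,p0,regs,yaw=yaw))
    for n in regs: print(n,*fit(name,p0,{n:regs[n]},yaw=yaw))
print(manip.get_state()["time"])
E
```

```text
coaster side 0.89 684 [283. 245. 307. 271.]
coaster top 0.69 1073 [243. 229. 285. 264.]
both [ 0.4627  0.0946 -0.2716] {'side': np.float64(0.958), 'top': np.float64(0.969)}
side [ 0.4635  0.0956 -0.1591] {'side': np.float64(0.964)}
top [ 0.4623  0.0941 -0.1258] {'top': np.float64(0.97)}
mug side 0.62 821 [259. 292. 290. 324.]
mug top 0.9 723 [171. 208. 202. 239.]
both [0.5346 0.3384 3.9159] {'side': np.float64(0.833), 'top': np.float64(0.854)}
side [0.5335 0.3314 3.8276] {'side': np.float64(0.84)}
top [0.5354 0.3403 3.9986] {'top': np.float64(0.861)}
dispenser side 0.69 3301 [232. 145. 296. 233.]
dispenser top 0.63 4214 [304. 165. 379. 245.]
both [ 0.5613 -0.1248 -0.6056] {'side': np.float64(0.938), 'top': np.float64(0.95)}
side [ 0.5628 -0.1235 -0.6239] {'side': np.float64(0.94)}
top [ 0.5589 -0.1245 -0.6217] {'top': np.float64(0.959)}
2.1
```

```bash
cat > go.py <<'E'
import sys
from h import *
# go.py x y z yawdeg : deltas in fractions, shift expressed in the tool axes AFTER the turn
def deltas(x,y,z,yd):
    s=manip.get_state();Rm=rot(s["orientation"]);p=np.array(s["ee_pos"])
    yw=np.degrees(np.arctan2(Rm[1,1],Rm[0,1]));dt=(yw-yd+180)%360-180
    Rt=Rm@R.from_euler("z",dt,degrees=True).as_matrix()
    d=np.array([x,y,z])-p
    print("now",p.round(4),"yaw",round(yw,1),"turn",round(dt/90,3),"shift after turn",(Rt.T@d/.12).round(3),"before",(Rm.T@d/.12).round(3),"q",np.round(s["qpos"],2),"F",np.round(s["contact_force"],1),"open",round(s["opening"],4),"tilt",round(np.degrees(np.arccos(-Rm[2,2])),1),"t",round(s["time"],2))
if __name__=="__main__": deltas(*map(float,sys.argv[1:]))
E
python3 -m creep '[0.55,0,0,0,0.09,0.55,0,0,0,0.09,0.55,0,0,0,0.09]'; python3 go.py .480 .392 .32 46
```

```text
time: 2.48
ee_pos: [0.2197, 0.6117, 0.4047]
orientation: [-0.0, 0.377, 0.926, 0.0]
contact_force: [0.6, -0.5, 0.6]
opening: 0.0642
gripper_force: 0.0
now [0.2197 0.6117 0.4047] yaw 45.7 turn -0.004 shift after turn [-2.832  0.189  0.706] before [-2.831  0.205  0.706] q [-1.33  0.47  0.08  1.61 -0.04  1.07 -0.45] F [ 0.6 -0.5  0.6] open 0.0642 tilt 0.0 t 2.48
```

```bash
python3 -m creep '[0.55,-0.35,0.02,0.08,0,0.55,-0.4,0.03,0.1,0,0.55,-0.4,0.03,0.1,0,0.55,-0.4,0.03,0.1,0,0.55,-0.4,0.03,0.1,0,0.55,-0.4,0.03,0.1,0,0.55,-0.38,0.03,0.1,0,0.55,-0.1,0,0.03,0]'; python3 go.py .480 .392 .24 46; python3 - <<'E'
from h import *
m=manip.grab_frame("top");manip.grab_frame("side")
cv2.imwrite("pics/top1.png",cv2.resize(m[160:300,90:290],(800,560),interpolation=cv2.INTER_CUBIC))
E
```

```text
time: 3.48
ee_pos: [0.483, 0.3898, 0.3188]
orientation: [0.001, 0.378, 0.926, -0.001]
contact_force: [0.1, 0.1, 1.0]
opening: 0.0506
gripper_force: 0.0
now [0.483  0.3898 0.3188] yaw 45.6 turn -0.004 shift after turn [ 0.031 -0.003  0.657] before [ 0.031 -0.004  0.657] q [-0.84  0.51  0.15  1.76 -0.09  0.88  0.14] F [0.1 0.1 1. ] open 0.0506 tilt 0.1 t 3.48
```

View pics/top1.png

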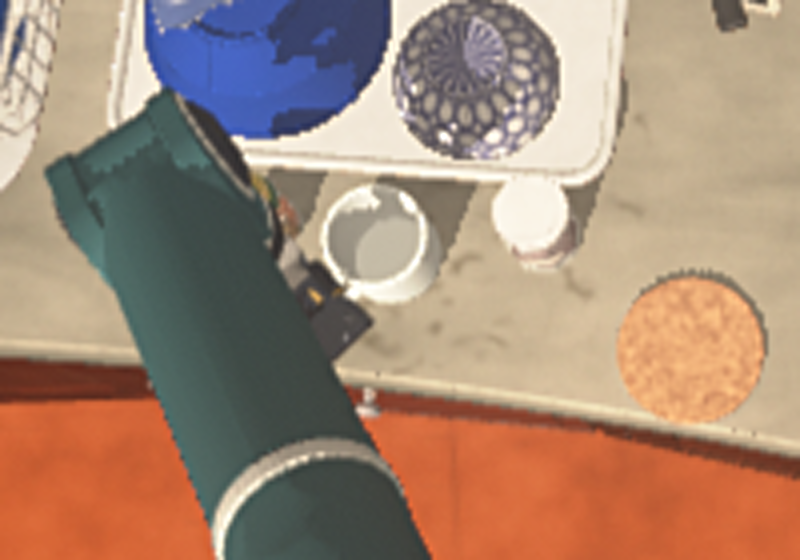

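The zoomed top view shows the gripper over the handle side of the mug, with the mug rim centred near crop (377,240) and unmoved. Descend and pinch.

```bash
python3 -m creep '[0.55,0.03,0,0.2,0,0.55,0,0,0.2,0,0.55,0,0,0.2,0,0.55,0,0,0.15,0,0.55,0,0,0,0]' && python3 -m creep '[0,0,0,0,0,0,0,0,0,0,0,0,0,0,0,0,0,0,0,0,0,0,0,0,0,0,0,0,0,0]' 15;  python3 go.py .480 .392 .23 46
```

```text
time: 4.2
ee_pos: [0.4766, 0.3961, 0.2285]
orientation: [-0.001, 0.374, 0.927, -0.001]
contact_force: [1.1, 0.4, 0.8]
opening: 0.0505
gripper_force: 0.0
time: 4.95
ee_pos: [0.4778, 0.3954, 0.2298]
orientation: [-0.0, 0.375, 0.927, 0.0]
contact_force: [-1.2, -0.8, 3.2]
opening: 0.0116
gripper_force: 15.0
now [0.4778 0.3954 0.2298] yaw 45.9 turn -0.001 shift after turn [-0.033 -0.008 -0.002] before [-0.033 -0.008 -0.002] q [-0.84  0.63  0.12  1.8  -0.11  0.72  0.15] F [-1.2 -0.8  3.2] open 0.0116 tilt 0.0 t 4.95
```

```bash
python3 -m creep '[0.25,0,0,0,0,0.25,-0.04,0,0,0,0.25,0,0,0,0,0,0,0,0,0,0,0,0,0,0,0,0,0,0,0,0,0,0,0,0]' 45 && python3 -m creep '[0,0,0,-0.1,0,0,0,0,-0.25,0,0,0,0,-0.35,0,0,0,0,-0.3,0,0,0,0,0,0]'; python3 go.py .480 .392 .23 46
python3 - <<'E'
from fit import *
regs={}
for n in("side","top"):
    m=manip.grab_frame(n); s=manip.silhouettes(n,"mug"); regs[n]=s[0]["region"];cv2.imwrite(f"pics/{n}2.png",m);print(s[0]["confidence"],s[0]["box"])
m=cv2.imread("pics/side2.png");cv2.imwrite("pics/side2c.png",cv2.resize(m[230:370,200:360],(800,700))[:600])
E
```

```text
time: 5.82
ee_pos: [0.4813, 0.3919, 0.2294]
orientation: [0.0, 0.375, 0.927, -0.0]
contact_force: [0.3, -0.8, -0.6]
opening: 0.0116
gripper_force: 44.9
time: 6.45
ee_pos: [0.482, 0.3926, 0.3531]
orientation: [0.001, 0.375, 0.927, 0.003]
contact_force: [0.5, 0.7, -1.7]
opening: 0.0115
gripper_force: 44.9
now [0.482  0.3926 0.3531] yaw 45.9 turn -0.001 shift after turn [ 0.008 -0.022  1.026] before [ 0.008 -0.022  1.026] q [-0.85  0.47  0.15  1.73 -0.08  0.94  0.14] F [ 0.5  0.7 -1.7] open 0.0115 tilt 0.4 t 6.45
0.7 [257.1, 266.1, 282.9, 301.7]
0.72 [160.2, 197.2, 193.4, 231.4]
```

View pics/side2c.png

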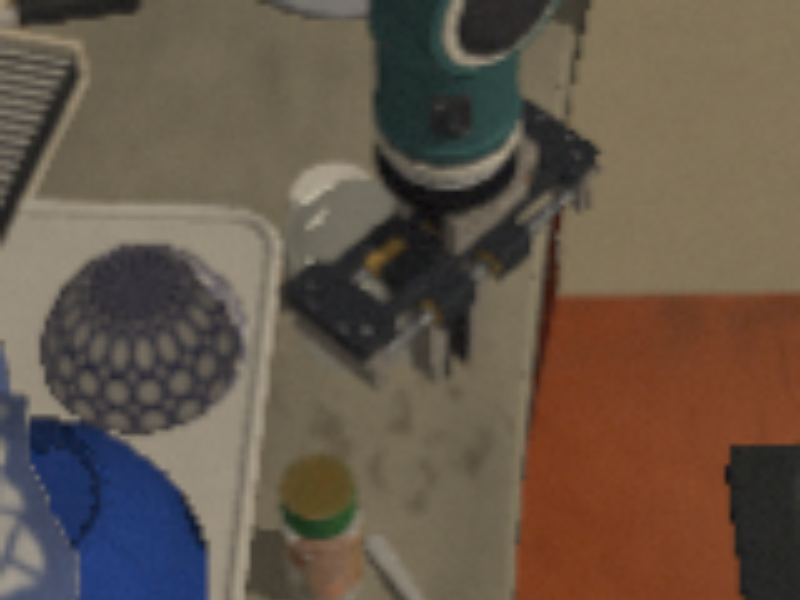

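The side view shows the mug lifted clear, hanging level from the gripper. Spice jar and teaspoon are undisturbed. Now turn and carry it to the front of the dispenser.

```bash
python3 -m creep '[0,0,0,-0.1,-0.1,0,0,0,-0.1,0,0,0,0,0,0]'; python3 go.py .4136 -.0215 .375 55; python3 - <<'E'
from h import *
p=np.array(manip.get_state()["ee_pos"]);zb=p[2]-.2294
for n in("side","top"):
    manip.grab_frame(n)
    for k,dz in(("mug_mouth",.094),("mug",0)):
        for m in manip.mark_of(n,k)[:1]: w=onz(n,m["at"],zb+dz);print(n,k,round(m["confidence"],2),w.round(4),(w-p)[:2].round(4),np.hypot(*(w-p)[:2]).round(4))
E
```

```text
time: 7.02
ee_pos: [0.4816, 0.392, 0.3738]
orientation: [0.0, 0.303, 0.953, 0.0]
contact_force: [-0.7, -0.4, -2.1]
opening: 0.012
gripper_force: 44.9
now [0.4816 0.392  0.3738] yaw 54.8 turn -0.002 shift after turn [-1.512 -3.148 -0.012] before [-1.524 -3.142 -0.012] q [-0.83  0.45  0.12  1.71 -0.06  0.98  0.27] F [-0.7 -0.4 -2.1] open 0.012 tilt 0.1 t 7.03
side mug_mouth 0.65 [0.5409 0.3337 0.2384] [ 0.0592 -0.0583] 0.0831
side mug 0.59 [0.5476 0.351  0.1444] [ 0.0659 -0.041 ] 0.0777
top mug_mouth 0.8 [0.5431 0.3505 0.2384] [ 0.0615 -0.0415] 0.0742
top mug 0.81 [0.5385 0.3519 0.1444] [ 0.0568 -0.0401] 0.0695
```

```bash
python3 -m creep '[0,-0.06,-0.12,0,0,0,-0.12,-0.25,0,0,0,-0.14,-0.29,0,0,0,-0.14,-0.29,0,0,0,-0.14,-0.29,0,0,0,-0.14,-0.29,0,0,0,-0.14,-0.29,0,0,0,-0.14,-0.29,0,0]' && python3 -m creep '[0,-0.14,-0.29,0,0,0,-0.14,-0.29,0,0,0,-0.14,-0.28,0,0,0,-0.09,-0.18,0,0,0,-0.04,-0.08,0,0,0,0,0,0,0]'; python3 go.py .4136 -.0215 .255 55
```

```text
time: 8.32
ee_pos: [0.4352, 0.1121, 0.3736]
orientation: [0.0, 0.302, 0.953, 0.0]
contact_force: [1.2, 0.1, -2.4]
opening: 0.0115
gripper_force: 44.9
time: 9.07
ee_pos: [0.4125, -0.0339, 0.3735]
orientation: [0.0, 0.302, 0.953, 0.0]
contact_force: [-0.4, 0.7, -2.6]
opening: 0.0113
gripper_force: 44.9
now [ 0.4125 -0.0339  0.3735] yaw 54.9 turn -0.002 shift after turn [0.052 0.089 0.988] before [0.052 0.089 0.988] q [-0.32  0.1   0.34  2.2  -0.04  0.85  1.01] F [-0.4  0.7 -2.6] open 0.0113 tilt 0.0 t 9.07
```

```bash
python3 -m creep '[0,0.05,0.09,0.1,0,0,0,0,0.2,0,0,0,0,0.25,0,0,0,0,0.25,0,0,0,0,0.15,0,0,0,0,0.04,0,0,0,0,0,0]'; python3 go.py .4545 -.0500 .248 55; python3 - <<'E'
from h import *
p=np.array(manip.get_state()["ee_pos"]);zb=p[2]-.2294
for n in("side","top"):
    cv2.imwrite(f"pics/{n}3.png",manip.grab_frame(n))
    for k,dz in(("mug_mouth",.094),("mug",0),("outlet",.116-zb)):
        for m in manip.mark_of(n,k)[:1]: w=onz(n,m["at"],zb+dz);print(n,k,round(m["confidence"],2),w.round(4),(w-p)[:2].round(4),np.hypot(*(w-p)[:2]).round(4))
a=[cv2.resize(cv2.imread(f"pics/{n}3.png")[120:300,200:400],(400,360)) for n in("side","top")]
cv2.imwrite("pics/c3.png",np.hstack(a))
E
```

```text
time: 9.95
ee_pos: [0.4143, -0.0204, 0.2544]
orientation: [-0.0, 0.301, 0.954, -0.0]
contact_force: [-0.5, 0.1, -2.3]
opening: 0.0114
gripper_force: 44.9
now [ 0.4143 -0.0204  0.2544] yaw 55.0 turn 0.0 shift after turn [-0.416 -0.01   0.053] before [-0.416 -0.01   0.053] q [-0.28  0.33  0.28  2.28 -0.18  0.55  1.1 ] F [-0.5  0.1 -2.3] open 0.0114 tilt 0.0 t 9.95
side mug_mouth 0.62 [ 0.4699 -0.0731  0.119 ] [ 0.0555 -0.0527] 0.0766
side mug 0.7 [ 0.4877 -0.0601  0.025 ] [ 0.0734 -0.0397] 0.0835
side outlet 0.6 [ 0.5582 -0.1143  0.116 ] [ 0.1439 -0.094 ] 0.1719
top mug_mouth 0.36 [ 0.4768 -0.0635  0.119 ] [ 0.0624 -0.0431] 0.0759
top mug 0.69 [0.4544 0.0909 0.025 ] [0.0401 0.1113] 0.1183
top outlet 0.7 [ 0.5561 -0.1303  0.116 ] [ 0.1418 -0.1099] 0.1794
```

View pics/c3.png

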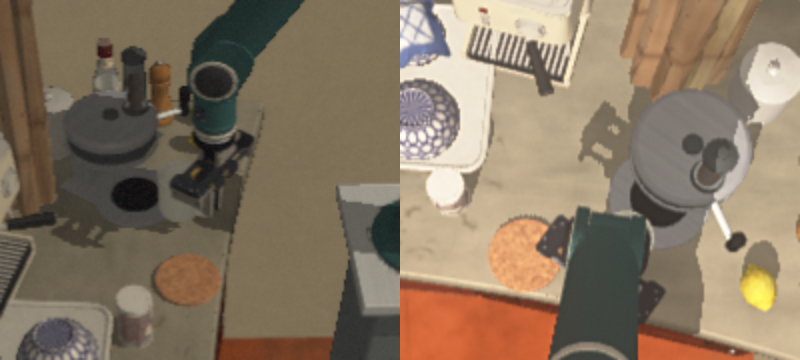

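The mug hangs just in front of the foot plate, and the lever is clear on the far side. Move in over the plate and lower to contact.

```bash
python3 -m creep '[0,-0.1,-0.01,0,0,0,-0.16,0,0,0,0,-0.12,0,0.03,0,0,-0.03,0,0.04,0,0,0,0,0.02,0,0,0,0,0.015,0,0,0,0,0,0]'; python3 go.py .493 -.077 .24 55
```

```text
time: 11.22
ee_pos: [0.4542, -0.051, 0.2416]
orientation: [-0.0, 0.302, 0.953, -0.0]
contact_force: [0.1, 0.0, -4.1]
opening: 0.0117
gripper_force: 45.0
now [ 0.4542 -0.051   0.2416] yaw 54.9 turn -0.001 shift after turn [-0.389  0.008  0.013] before [-0.389  0.009  0.013] q [-0.19  0.42  0.28  2.19 -0.21  0.56  1.2 ] F [ 0.1  0.  -4.1] open 0.0117 tilt 0.0 t 11.22
```

```bash
python3 -m creep '[0,-0.08,0,0,0,0,-0.1,0,0,0,0,-0.1,0,0,0,0,-0.06,0,0,0,0,0,0,0,0]'; python3 -m creep '[0,-0.03,0,0,0,0,-0.02,0.01,0,0,0,0,0,0.01,0,0,0,0,0.01,0,0,0,0,0,0]'; python3 go.py .4996 -.0816 .2394 55
```

```text
time: 11.85
ee_pos: [0.4877, -0.0745, 0.2419]
orientation: [0.0, 0.302, 0.953, -0.0]
contact_force: [1.9, -1.4, -5.4]
opening: 0.0116
gripper_force: 45.0
time: 12.48
ee_pos: [0.4932, -0.0764, 0.24]
orientation: [0.001, 0.301, 0.954, 0.0]
contact_force: [0.2, 0.2, -3.1]
opening: 0.0116
gripper_force: 45.0
now [ 0.4932 -0.0764  0.24  ] yaw 54.9 turn -0.001 shift after turn [-0.068 -0.005  0.005] before [-0.068 -0.005  0.005] q [-0.14  0.47  0.27  2.1  -0.22  0.6   1.25] F [ 0.2  0.2 -3.1] open 0.0116 tilt 0.1 t 12.47
```

```bash
python3 -m creep '[0,0,0,0.004,0,0.3,0,0,0,0,0.3,0,0,0,0,0.3,0,0,0,0,0.3,0.1,0,0,0,0.3,0.3,0,0,0,0.3,0.4,0,-0.2,0,0.3,0.2,0,-0.3,0]'; python3 -m creep '[0.3,0,0,-0.4,0,0.3,0,0,-0.4,0,0.3,0.3,0,0,0,0.3,0.3,0,0,0]'; python3 - <<'E'
from fit import *
s=manip.get_state();print(s["ee_pos"],s["contact_force"])
regs={}
for n in("side","top"):
    m=manip.grab_frame(n);cv2.imwrite(f"pics/{n}4.png",m);s=manip.silhouettes(n,"mug")
    if s and s[0]["confidence"]>.3: regs[n]=s[0]["region"];print(n,s[0]["confidence"],s[0]["box"],regs[n].sum())
    for k,z in(("mug_mouth",.104),("mug",.01),("outlet",.116)):
        for m in manip.mark_of(n,k)[:1]: print(n,k,round(m["confidence"],2),onz(n,m["at"],z).round(4))
a=[cv2.resize(cv2.imread(f"pics/{n}4.png")[110:290,220:420],(400,360),interpolation=cv2.INTER_CUBIC) for n in("side","top")]
cv2.imwrite("pics/c4.png",np.hstack(a))
E
```

```text
time: 13.48
ee_pos: [0.3915, -0.0061, 0.2986]
orientation: [-0.002, 0.3, 0.954, -0.001]
contact_force: [0.9, 1.0, 0.2]
opening: 0.0277
gripper_force: 0.0
time: 13.98
ee_pos: [0.3341, 0.0345, 0.3955]
orientation: [0.0, 0.301, 0.954, 0.001]
contact_force: [0.5, -1.0, 0.0]
opening: 0.0277
gripper_force: 0.0
[0.33414276 0.0344933  0.39552707] [ 0.48414706 -1.0429837   0.0137011 ]
side 0.91 [255.1, 199.0, 285.3, 222.2] 426
side mug_mouth 0.7 [ 0.5626 -0.1176  0.104 ]
side outlet 0.83 [ 0.5647 -0.1127  0.116 ]
top 0.66 [315.3, 212.7, 337.9, 237.9] 222
top mug_mouth 0.73 [ 0.5608 -0.1161  0.104 ]
top mug 0.73 [ 0.5592 -0.1214  0.01  ]
top outlet 0.59 [ 0.5542 -0.1306  0.116 ]
```

View pics/c4.png

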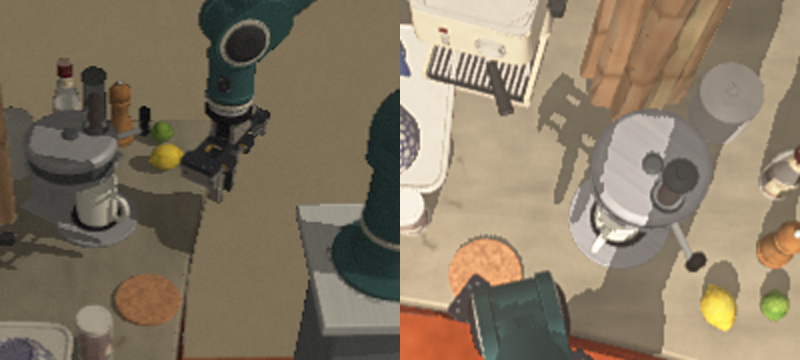

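The mug stands upright under the outlet with its handle to the front. I'll fit its offset with the head's occlusion taken into account.

```bash
python3 - <<'E'
from fit import *
np.set_printoptions(precision=4,suppress=True)
D=[.5613,-.1248,-.61]
M["head"]=M["dispenser"][3:]
regs={}
for n in("side","top"):
    regs[n]=manip.silhouettes(n,"mug")[0]["region"].astype(float)
H={n:1-render(n,"head",D) for n in regs}
def sc(n,v):
    m=render(n,"mug",[*v,.01])*H[n];return np.minimum(m,regs[n]).sum()/np.maximum(m,regs[n]).sum()
p0=np.array([.555,-.12,np.radians(145+90)])
for ns in(("side","top"),("side",),("top",)):
    o=minimize(lambda v:-sum(sc(n,v) for n in ns),p0,method="Nelder-Mead",options=dict(initial_simplex=np.vstack([p0,p0+[.012,0,0],p0+[0,.012,0],p0+[0,0,.25]]),maxiter=120))
    print(ns,o.x,o.fun,{n:sc(n,o.x) for n in regs},"handle deg",np.degrees(o.x[2])-90,"at p0",[sc(n,p0) for n in regs])
E
```

```text
('side', 'top') [ 0.5622 -0.1236  4.1104] -1.6696956725710852 {'side': np.float64(0.8120935731779411), 'top': np.float64(0.8576020993931441)} handle deg 145.51098258632967 at p0 [np.float64(0.7377928229052584), np.float64(0.7216794401866045)]
('side',) [ 0.5601 -0.1335  3.9607] -0.8697839107846057 {'side': np.float64(0.8697839107846057), 'top': np.float64(0.6759395725865881)} handle deg 136.92947377687054 at p0 [np.float64(0.7377928229052584), np.float64(0.7216794401866045)]
('top',) [ 0.5627 -0.1226  4.1342] -0.8615101410210052 {'side': np.float64(0.7938142782073417), 'top': np.float64(0.8615101410210052)} handle deg 146.87357923566475 at p0 [np.float64(0.7377928229052584), np.float64(0.7216794401866045)]
```

```bash
python3 -m creep '[0.5,0,0,-0.1,-0.1,0.5,0,0,-0.05,-0.1,0.5,0,0,0,-0.1,0.5,0,0,0,-0.1,0.5,0,0,0,-0.1]'; python3 go.py .4635 -.2202 .41 100; python3 - <<'E'
from h import *
for n in("side","top"):
    manip.grab_frame(n)
    for m in manip.mark_of(n,"lever_grip")[:1]: print(n,m["confidence"],m["at"],onz(n,m["at"],.17), proj(n,[.4635,-.2202,.17]))
E
```

```text
time: 15.2
ee_pos: [0.3357, 0.0338, 0.4131]
orientation: [-0.0, -0.089, 0.996, -0.0]
contact_force: [0.5, 0.3, 0.7]
opening: 0.0459
gripper_force: 0.0
now [0.3357 0.0338 0.4131] yaw 100.2 turn 0.002 shift after turn [-0.681 -2.269  0.026] before [-0.673 -2.272  0.026] q [-0.55 -0.13  0.32  2.3   0.05  0.96  1.5 ] F [0.5 0.3 0.7] open 0.0459 tilt 0.0 t 15.2
side 0.75 [290.6, 169.0] [ 0.46676611 -0.22771176  0.17      ] [np.float64(291.4682788663562), np.float64(170.15732317517205)]
top 0.59 [367.8, 241.6] [ 0.45797172 -0.22084199  0.17      ] [np.float64(367.5423804691037), np.float64(239.72472443939452)]
```

```bash
python3 -m creep '[0.5,-0.05,-0.2,0,0,0.5,-0.1,-0.35,0,0,0.5,-0.12,-0.4,0,0,0.5,-0.12,-0.4,0,0,0.5,-0.12,-0.4,0,0,0.5,-0.1,-0.32,0,0,0.5,-0.07,-0.2,0,0,0.5,0,0,0,0]'; python3 go.py .463 -.221 .354 100
```

```text
time: 16.4
ee_pos: [0.4633, -0.2217, 0.4128]
orientation: [-0.001, -0.084, 0.996, -0.001]
contact_force: [-0.1, 0.5, -1.0]
opening: 0.0462
gripper_force: 0.0
now [ 0.4633 -0.2217  0.4128] yaw 99.7 turn -0.004 shift after turn [0.001 0.007 0.49 ] before [0.001 0.007 0.49 ] q [-0.19  0.25  0.68  1.96 -0.19  0.99  2.31] F [-0.1  0.5 -1. ] open 0.0462 tilt 0.1 t 16.4
```

```bash
python3 -m creep '[0.5,0,0,0.1,0,0.5,0,0,0.15,0,0.5,0,0,0.15,0,0.5,0,0,0.08,0,0.5,0,0,0,0]' && python3 -m creep '[0,0,0,0,0,0,0,0,0,0,0,0,0,0,0,0,0,0,0,0,0,0,0,0,0]' 12; python3 go.py .463 -.221 .354 100
```

```text
time: 17.02
ee_pos: [0.4628, -0.2201, 0.3547]
orientation: [-0.001, -0.087, 0.996, 0.0]
contact_force: [-0.1, 0.0, -0.6]
opening: 0.0459
gripper_force: 0.0
time: 17.65
ee_pos: [0.4631, -0.2193, 0.356]
orientation: [0.0, -0.087, 0.996, 0.001]
contact_force: [-1.2, 4.8, 5.9]
opening: 0.0222
gripper_force: 12.0
now [ 0.4631 -0.2193  0.356 ] yaw 100.0 turn -0.0 shift after turn [ 0.004 -0.014  0.017] before [ 0.004 -0.014  0.017] q [-0.16  0.33  0.65  2.01 -0.26  0.88  2.38] F [-1.2  4.8  5.9] open 0.0222 tilt 0.1 t 17.65
```

```bash
cat > arc.py <<'E'
import sys
from h import *
# arc.py target_rad n turn_total_deg(world): n (shift, turn) pairs along the lever's arc from the measured pose
H=np.array([.6039,-.1546]);s=manip.get_state();p=np.array(s["ee_pos"])[:2];Rm=rot(s["orientation"]);v=p-H
a0=(-.61-2.0944-np.arctan2(v[1],v[0])+np.pi)%(2*np.pi)-np.pi
print("angle",a0.round(3),"r",np.hypot(*v).round(4),"z",round(s["ee_pos"][2],4),"F",np.round(s["contact_force"],1),"yaw",np.degrees(np.arctan2(Rm[1,1],Rm[0,1])).round(1),"t",s["time"],"q7",s["qpos"][6])
t,n,w=float(sys.argv[1]),int(sys.argv[2]),float(sys.argv[3])
for i in range(n):
    a=-.61-2.0944-(a0+(t-a0)*(i+1)/n);q=H+.155*np.array([np.cos(a),np.sin(a)])
    print((Rm.T@np.array([*(q-p),0])/.12)[:2].round(3),round(-w/n/90,3));p=q
    Rm=Rm@R.from_euler("z",-w/n,degrees=True).as_matrix()
E
python3 arc.py 1.06 8 -45
```

```text
angle 0.006 r 0.1549 z 0.356 F [-1.2  4.8  5.9] yaw 100.0 t 17.65 q7 2.377233775713792
[0.033 0.167] 0.062
[0.027 0.168] 0.062
[0.021 0.169] 0.062
[0.015 0.169] 0.062
[0.01 0.17] 0.062
[0.004 0.17 ] 0.062
[-0.002  0.17 ] 0.062
[-0.007  0.17 ] 0.062
```

```bash
python3 -m creep '[0,0.033,0.167,0,0,0,0,0,0,0.062,0,0.027,0.168,0,0,0,0,0,0,0.062,0,0.021,0.169,0,0,0,0,0,0,0.062,0,0.015,0.169,0,0,0,0,0,0,0.062]' 20; python3 arc.py 1.06 4 -22
```

```text
time: 18.65
ee_pos: [0.4484, -0.1411, 0.3559]
orientation: [-0.001, 0.108, 0.994, -0.0]
contact_force: [-4.7, -1.9, 4.3]
opening: 0.0223
gripper_force: 20.0
angle 0.524 r 0.1561 z 0.3559 F [-4.7 -1.9  4.3] yaw 77.5 t 18.65 q7 1.8260334819786013
[0.002 0.174] 0.061
[0.004 0.173] 0.061
[-0.002  0.173] 0.061
[-0.009  0.173] 0.061
```

```bash
python3 -m creep '[0,0.002,0.172,0,0,0,0,0,0,0.061,0,0.004,0.173,0,0,0,0,0,0,0.061,0,-0.002,0.173,0,0,0,0,0,0,0.061,0,-0.009,0.173,0,0,0,0,0,0,0.061]'; python3 arc.py 1.09 1 0
```

```text
time: 19.65
ee_pos: [0.4783, -0.0639, 0.3556]
orientation: [-0.001, 0.296, 0.955, -0.001]
contact_force: [-3.2, -1.2, 2.4]
opening: 0.0221
gripper_force: 20.0
angle 1.063 r 0.1549 z 0.3556 F [-3.2 -1.2  2.4] yaw 55.6 t 19.65 q7 1.310159822530631
[-0.     0.035] -0.0
```

```bash
python3 -m creep '[0,0,0.03,0,0,0,0,0.02,0,0,0,0,0,0,0]'; python3 arc.py 1.09 1 0
```

```text
time: 20.02
ee_pos: [0.4811, -0.0605, 0.3555]
orientation: [-0.002, 0.296, 0.955, -0.001]
contact_force: [-7.3, -3.7, 4.8]
opening: 0.022
gripper_force: 20.0
angle 1.091 r 0.1547 z 0.3555 F [-7.3 -3.7  4.8] yaw 55.6 t 20.025 q7 1.3034048149966126
[ 0.002 -0.001] -0.0
```

```bash
python3 -m creep '[0,0,0.03,0,0,0,0,0.02,0,0,0,0,0,0,0]'; python3 arc.py 0.53 4 22
```

```text
time: 20.4
ee_pos: [0.4829, -0.0583, 0.3554]
orientation: [-0.003, 0.297, 0.955, -0.003]
contact_force: [-14.3, -11.1, 11.2]
opening: 0.0216
gripper_force: 20.0
angle 1.11 r 0.1546 z 0.3554 F [-14.3 -11.1  11.2] yaw 55.4 t 20.4 q7 1.295095605328666
[ 0.002 -0.187] -0.061
[-0.01  -0.187] -0.061
[-0.019 -0.186] -0.061
[-0.028 -0.185] -0.061
```

The force rose sharply, so the lever is at its stop. Guide it back.

```bash
python3 -m creep '[0,0.002,-0.21,0,0,0,0,0,0,-0.061,0,-0.01,-0.187,0,0,0,0,0,0,-0.061,0,-0.019,-0.186,0,0,0,0,0,0,-0.061,0,-0.028,-0.185,0,0,0,0,0,0,-0.061]'; python3 arc.py 0.0 4 22
```

```text
time: 21.4
ee_pos: [0.45, -0.1413, 0.3556]
orientation: [-0.0, 0.109, 0.994, -0.001]
contact_force: [-4.7, -6.1, 3.3]
opening: 0.022
gripper_force: 20.0
angle 0.523 r 0.1545 z 0.3556 F [-4.7 -6.1  3.3] yaw 77.5 t 21.4 q7 1.8252540942352755
[-0.029 -0.166] -0.061
[-0.039 -0.164] -0.061
[-0.044 -0.163] -0.061
[-0.05  -0.161] -0.061
```

Go back to just before rest, then open to let the spring finish and lift off.

```bash
python3 -m creep '[0,-0.029,-0.166,0,0,0,0,0,0,-0.061,0,-0.039,-0.164,0,0,0,0,0,0,-0.061,0,-0.044,-0.163,0,0,0,0,0,0,-0.061,0,-0.045,-0.155,0,0,0,0,0,0,0]'; python3 arc.py 0 1 0;  python3 -m creep '[0.5,0,0,0,0,0.5,0,0,0,0,0.5,0,0,0,0,0.5,0,0,-0.2,0,0.5,0,0,-0.3,0,0.5,0,0,-0.3,0]'; python3 go.py .35 .03 .42 54.9
```

```text
time: 22.4
ee_pos: [0.4636, -0.2181, 0.3558]
orientation: [-0.0, -0.035, 0.999, -0.001]
contact_force: [-3.8, -2.4, 2.0]
opening: 0.0219
gripper_force: 20.0
angle 0.012 r 0.154 z 0.3558 F [-3.8 -2.4  2. ] yaw 94.0 t 22.4 q7 2.275714197611311
[ 0.003 -0.018] -0.0
time: 23.15
ee_pos: [0.464, -0.2164, 0.4525]
orientation: [-0.0, -0.036, 0.999, 0.0]
contact_force: [-0.2, 0.1, -0.3]
opening: 0.0458
gripper_force: 0.0
now [ 0.464  -0.2164  0.4525] yaw 94.1 turn 0.436 shift after turn [1.958 1.133 0.272] before [0.801 2.116 0.272] q [-0.25  0.2   0.71  1.92 -0.15  1.08  2.17] F [-0.2  0.1 -0.3] open 0.0458 tilt 0.0 t 23.15
```

```bash
python3 -m creep '[0.3,0.08,0.2,0,0,0.3,0.15,0.4,0,0,0.3,0.17,0.45,0,0,0.3,0.17,0.45,0,0,0.3,0.15,0.4,0,0,0.3,0.08,0.2,0.1,0,0.3,0,0,0,0.109,0.3,0,0,0,0.109]';python3 -m creep '[0.3,0,0,0,0.109,0.3,0,0,0,0.109,0.3,0,0,0,0]'; python3 go.py .415 -.0215 .255 55;python3 - <<'E'
from h import *
for n in("side","top"):
    cv2.imwrite(f"pics/{n}5.png",manip.grab_frame(n))
    for k,z in(("mug_mouth",.104),("mug_handle",.06),("ball_0",.03),("ball_1",.17),("lever_grip",.17)):
        for m in manip.mark_of(n,k)[:1]: print(n,k,round(m["confidence"],2),np.round(m["at"]),onz(n,m["at"],z).round(4))
a=[cv2.resize(cv2.imread(f"pics/{n}5.png")[130:250,220:400],(400,267),interpolation=cv2.INTER_CUBIC) for n in("side","top")]
cv2.imwrite("pics/c5.png",np.hstack(a))
E
```

```text
time: 24.15
ee_pos: [0.35, 0.0284, 0.4396]
orientation: [0.0, 0.137, 0.991, 0.0]
contact_force: [0.6, 0.6, -0.3]
opening: 0.0271
gripper_force: 0.0
time: 24.52
ee_pos: [0.3502, 0.0279, 0.4397]
orientation: [0.0, 0.301, 0.954, 0.0]
contact_force: [0.3, 0.1, -0.4]
opening: 0.028
gripper_force: 0.0
now [0.3502 0.0279 0.4397] yaw 55.0 turn -0.0 shift after turn [-0.678 -0.028  1.539] before [-0.678 -0.028  1.539] q [-0.54 -0.14  0.34  2.24  0.05  1.03  0.73] F [ 0.3  0.1 -0.4] open 0.028 tilt 0.0 t 24.52
side mug_mouth 0.64 [268. 200.] [ 0.5552 -0.1169  0.104 ]
side mug_handle 0.87 [284. 213.] [ 0.4961 -0.0909  0.06  ]
side lever_grip 0.53 [292. 169.] [ 0.4601 -0.225   0.17  ]
top mug_mouth 0.77 [333. 212.] [ 0.56   -0.1273  0.104 ]
top mug_handle 0.71 [318. 232.] [ 0.5026 -0.0839  0.06  ]
top ball_0 0.53 [316. 232.] [ 0.5076 -0.0794  0.03  ]
top ball_1 0.53 [316. 232.] [ 0.4821 -0.0696  0.17  ]
top lever_grip 0.73 [368. 241.] [ 0.461  -0.2224  0.17  ]
```

View pics/c5.png

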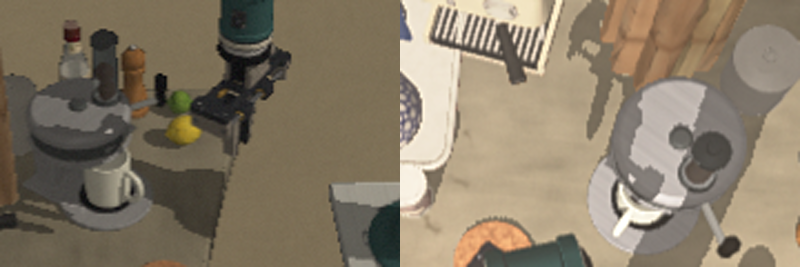

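The lever is back at rest and the mug still stands under the outlet with its handle at the front. Return along the same path to re-grip it.

```bash
python3 -m creep '[0.3,-0.3,-0.02,0.1,0,0.3,-0.3,-0.01,0.2,0,0.3,-0.07,0,0.3,0,0.3,0,0,0.35,0,0.3,0,0,0.35,0,0.3,0,0,0.25,0,0.3,0,0,0.1,0,0.3,0,0,0,0]'; python3 go.py .4932 -.0764 .241 55
```

```text
time: 26.12
ee_pos: [0.4141, -0.0215, 0.2414]
orientation: [-0.0, 0.302, 0.953, -0.0]
contact_force: [-0.0, 0.0, -0.6]
opening: 0.0275
gripper_force: 0.0
now [ 0.4141 -0.0215  0.2414] yaw 54.8 turn -0.002 shift after turn [-0.803  0.003  0.003] before [-0.803  0.005  0.003] q [-0.37  0.37  0.4   2.29 -0.29  0.52  1.21] F [-0.   0.  -0.6] open 0.0275 tilt 0.1 t 26.12
```

```bash
python3 -m creep '[0.3,-0.15,0,0,0,0.3,-0.2,0,0,0,0.3,-0.2,0,0,0,0.3,-0.16,0,0,0,0.3,-0.08,0,0,0,0.3,-0.01,0,0,0,0.3,0,0,0,0]'; python3 -m creep '[0,0,0,0,0,0,0,0,0,0,0,0,0,0,0,0,0,0,0,0,0,0,0,0,0]' 45; python3 go.py .4545 -.05 .244 55
```

```text
time: 27.0
ee_pos: [0.4922, -0.0764, 0.2418]
orientation: [-0.0, 0.302, 0.953, 0.0]
contact_force: [0.5, 0.1, 0.6]
opening: 0.0277
gripper_force: 0.0
time: 27.62
ee_pos: [0.4923, -0.0764, 0.2416]
orientation: [-0.0, 0.302, 0.953, 0.0]
contact_force: [-2.6, 2.0, 3.5]
opening: 0.0115
gripper_force: 45.0
now [ 0.4923 -0.0764  0.2416] yaw 54.9 turn -0.001 shift after turn [ 0.384 -0.001 -0.019] before [ 0.384 -0.002 -0.019] q [-0.23  0.48  0.39  2.1  -0.31  0.61  1.33] F [-2.6  2.   3.5] open 0.0115 tilt 0.0 t 27.62
```

```bash
python3 -m creep '[0,0,0,-0.025,0,0,0.08,0,0,0,0,0.15,0,0,0,0,0.18,0,0,0,0,0.18,0,0,0,0,0.14,0,-0.05,0,0,0.07,0,-0.1,0,0,0,0,-0.1,0]';  python3 go.py .4 .135 .28 55; python3 - <<'E'
from h import *
p=np.array(manip.get_state()["ee_pos"]);zb=p[2]-.2316
for n in("side","top"):
    cv2.imwrite(f"pics/{n}6.png",manip.grab_frame(n))
    for k,dz in(("mug_mouth",.094),("mug",0),("ball_0",.025)):
        for m in manip.mark_of(n,k)[:1]: w=onz(n,m["at"],zb+dz);print(n,k,round(m["confidence"],2),w.round(4),(w-p)[:2].round(4),np.hypot(*(w-p)[:2]).round(4))
E
```

```text
time: 28.62
ee_pos: [0.4139, -0.0211, 0.2757]
orientation: [0.0, 0.302, 0.953, 0.0]
contact_force: [0.6, -0.5, -2.0]
opening: 0.0115
gripper_force: 45.0
now [ 0.4139 -0.0211  0.2757] yaw 54.9 turn -0.001 shift after turn [ 0.841  0.999 -0.035] before [ 0.843  0.998 -0.035] q [-0.42  0.3   0.44  2.28 -0.22  0.6   1.15] F [ 0.6 -0.5 -2. ] open 0.0115 tilt 0.1 t 28.62
side mug_mouth 0.66 [ 0.4828 -0.0833  0.1381] [ 0.0689 -0.0622] 0.0928
side mug 0.92 [ 0.4861 -0.0637  0.0441] [ 0.0722 -0.0426] 0.0838
top mug_mouth 0.59 [ 0.4851 -0.0676  0.1381] [ 0.0712 -0.0465] 0.0851
top mug 0.38 [ 0.473  -0.06    0.0441] [ 0.0591 -0.0389] 0.0708
top ball_0 0.67 [ 0.4699 -0.2408  0.0691] [ 0.056  -0.2197] 0.2267
```

```bash
python3 -m creep '[0,0.06,0.08,0,0,0,0.13,0.15,0,0,0,0.17,0.2,-0.03,0,0,0.17,0.2,-0.03,0,0,0.17,0.2,0,0,0,0.1,0.13,0,0,0,0.07,0.06,0,0,0,0,0,0,0]';  python3 go.py .3987 .1396 .245 55; python3 - <<'E'
from fit import *
p=np.array(manip.get_state()["ee_pos"]);zb=p[2]-.2316
for n in("side","top"):
    cv2.imwrite(f"pics/{n}7.png",manip.grab_frame(n))
    for k,dz in(("mug_mouth",.094),("mug",0),("ball_0",.025),("coaster",-zb)):
        for m in manip.mark_of(n,k)[:1]: w=onz(n,m["at"],zb+dz);print(n,k,round(m["confidence"],2),w.round(4),(w-p)[:2].round(4),np.hypot(*(w-p)[:2]).round(4))
    s=manip.silhouettes(n,"mug")
    if s:print(n,fit("mug",[p[0]+.063,p[1]-.044,np.radians(235)],{n:s[0]["region"]},z=zb))
a=[cv2.resize(cv2.imread(f"pics/{n}7.png")[180:300,y:y+180],(400,267),interpolation=cv2.INTER_CUBIC) for n,y in(("side",220),("top",180))]
cv2.imwrite("pics/c7.png",np.hstack(a))
E
```

```text
time: 30.02
ee_pos: [0.3987, 0.1394, 0.2816]
orientation: [-0.0, 0.301, 0.954, -0.0]
contact_force: [-0.1, 0.3, -2.1]
opening: 0.0113
gripper_force: 45.0
now [0.3987 0.1394 0.2816] yaw 54.9 turn -0.001 shift after turn [0.001 0.002 0.305] before [0.001 0.002 0.305] q [-0.76  0.29  0.39  2.26 -0.19  0.62  0.73] F [-0.1  0.3 -2.1] open 0.0113 tilt 0.0 t 30.02
side mug_mouth 0.82 [0.4665 0.086  0.144 ] [ 0.0678 -0.0534] 0.0863
side mug 0.96 [0.4799 0.1007 0.05  ] [ 0.0812 -0.0386] 0.0899
side ball_0 0.43 [0.4735 0.1175 0.075 ] [ 0.0748 -0.0219] 0.0779
side coaster 0.97 [0.4453 0.087  0.    ] [ 0.0466 -0.0524] 0.0701
side (array([0.46919639, 0.08784734, 3.07030378]), {'side': np.float64(0.447)})
top mug_mouth 0.77 [0.4612 0.0915 0.144 ] [ 0.0624 -0.0479] 0.0787
top mug 0.85 [0.4631 0.0952 0.05  ] [ 0.0644 -0.0442] 0.0781
top ball_0 0.39 [0.4605 0.1106 0.075 ] [ 0.0618 -0.0288] 0.0682
top coaster 0.68 [0.4634 0.0888 0.    ] [ 0.0647 -0.0505] 0.0821
top (array([0.46600752, 0.089743  , 4.98707484]), {'top': np.float64(0.59)})
```

View pics/c7.png

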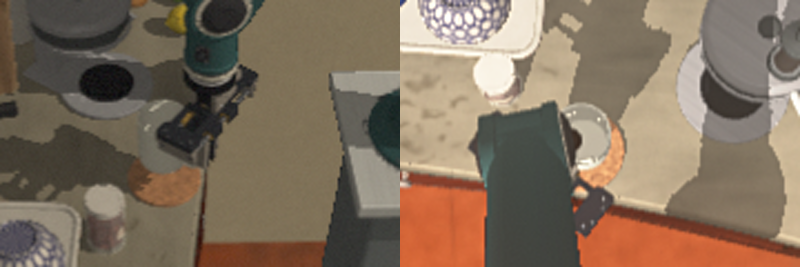

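The mug is over the coaster, within a few mm of its centre. Set it down gently.

```bash
python3 -m creep '[0,0,0,0.1,0,0,0,0,0.12,0,0,0,0,0.08,0,0,0,0,0.03,0,0,0,0,0.015,0,0,0,0,0,0]';  python3 go.py .3987 .1396 .2396 55
```

```text
time: 31.38
ee_pos: [0.3992, 0.1388, 0.2405]
orientation: [0.0, 0.302, 0.953, 0.0]
contact_force: [-0.4, 0.3, -2.9]
opening: 0.0114
gripper_force: 45.0
now [0.3992 0.1388 0.2405] yaw 54.8 turn -0.002 shift after turn [0.007 0.003 0.007] before [0.007 0.003 0.007] q [-0.71  0.38  0.35  2.27 -0.26  0.52  0.79] F [-0.4  0.3 -2.9] open 0.0114 tilt 0.0 t 31.38
```

```bash
python3 -m creep '[0,0,0,0.01,0,0,0,0,0.008,0,0,0,0,0,0]'; python3 -m creep '[0.3,0,0,0,0,0.3,0,0,0,0,0.3,0,0,0,0,0.3,0.1,0,0,0,0.3,0.3,0,0,0,0.3,0.2,0,-0.2,0,0.3,0,0,-0.4,0,0.3,0,0,-0.4,0]'; python3 -m creep '[0.3,0.3,0.3,-0.3,0,0.3,0.2,0.4,-0.2,0,0.3,0,0.4,0,0,0.3,0,0.4,0,0,0.3,0,0.3,0,0,0.3,0,0,0,0]'; python3 - <<'E'
from fit import *
for n in("side","top"):
    cv2.imwrite(f"pics/{n}8.png",manip.grab_frame(n))
    for k,z in(("mug_mouth",.102),("mug",.008),("ball_0",.031),("lever_grip",.17)):
        for m in manip.mark_of(n,k)[:1]: print(n,k,round(m["confidence"],2),onz(n,m["at"],z).round(4))
    s=manip.silhouettes(n,"mug")
    if s:print(n,fit("mug",[.463,.095,np.radians(235)],{n:s[0]["region"]},z=.008))
a=[cv2.resize(cv2.imread(f"pics/{n}8.png")[160:300,y:y+200],(400,280),interpolation=cv2.INTER_CUBIC) for n,y in(("side",220),("top",210))]
cv2.imwrite("pics/c8.png",np.hstack(a))
E
```

```text
time: 31.75
ee_pos: [0.3991, 0.1392, 0.2392]
orientation: [-0.0, 0.302, 0.953, 0.001]
contact_force: [-4.6, 1.1, 11.2]
opening: 0.0114
gripper_force: 45.0
time: 32.75
ee_pos: [0.3391, 0.1806, 0.3592]
orientation: [-0.0, 0.301, 0.954, -0.001]
contact_force: [0.3, 0.5, 0.5]
opening: 0.0278
gripper_force: 0.0
time: 33.5
ee_pos: [0.4152, 0.3935, 0.4171]
orientation: [0.0, 0.301, 0.954, -0.001]
contact_force: [-0.8, -1.0, -0.1]
opening: 0.0274
gripper_force: 0.0
side mug_mouth 0.79 [0.4621 0.0865 0.102 ]
side mug 0.76 [0.4695 0.1022 0.008 ]
side lever_grip 0.68 [ 0.5977 -0.1265  0.17  ]
side (array([0.46664562, 0.08884735, 3.15123617]), {'side': np.float64(0.826)})
top mug_mouth 0.78 [0.4646 0.0949 0.102 ]
top mug 0.85 [0.4675 0.1049 0.008 ]
top ball_0 0.44 [0.4705 0.1164 0.031 ]
top lever_grip 0.75 [ 0.4523 -0.2155  0.17  ]
top (array([0.46579238, 0.09493003, 4.15551313]), {'top': np.float64(0.796)})
```

View pics/c8.png

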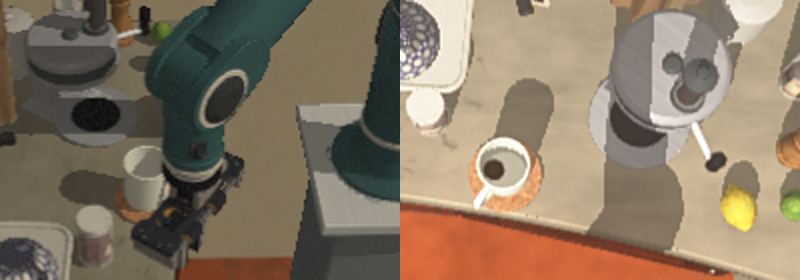

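The mug stands centred on the coaster with the brown ball visible inside it (crop (495,168)). The lever is at rest and the gripper is clear, so I'm handing in.

```bash
python3 -c "
from bench import manip
print(manip.close_job())"
```

```text
the job is handed in; nothing more can be done
None
```

The job is handed in: the last pictures showed the mug upright within about 10 mm of the coaster's centre with one ball in it, the lever at rest, and nothing else seen to move; the judge's result was not shown.

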